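# Lock a new water-filter cartridge into the coffee machine's filter head

### The arm

A 7-joint arm with a two-finger parallel gripper is mounted at the origin on the work surface. World frame = base frame: x ahead of the robot, y to its left, z up, the work surface at z = 0. Lengths are in m, angles in rad, forces in N, time in s.
With the tool pointing down it reaches from about 0.425 to 0.875 m from the base axis. Payload 4.7 kg.
Tool frame: the origin (TCP) lies at the very end of the fingers, on their centre line; the grasp point (between the pads) lies 19 mm behind it; z points along the fingers, y is the line along which they close (so a half turn about z gives the same grasp; the last joint's range is limited). The gripper opens to 87 mm and grips with 3 to 60 N. Pads are 19 mm wide; open, the fingers measure 117 mm over their backs; the gripper's body (75 mm by 190 mm) begins 51 mm behind the grasp point.
Start: joints at [-1.147, 0.321, -0.07, 1.45, 0.023, 1.371, -0.057], TCP at [0.259, 0.596, 0.223] pointing down, gripper open.
Joint ranges: [-2.86, 2.86], [-0.3, 2.09], [-1.38, 1.24], [0.06, 2.45], [-1.56, 4.7], [0.09, 2.05], [-2.69, 2.69]. Speed limits (rad/s): [2.57, 2.57, 3.14, 3.14, 3.14, 3.14, 3.14].

### API

Orientations are given as a unit quaternion [x, y, z, w].
In Python, from cell import state, capture, ticket gives the robot as it stands.
- The arm moves only by the tool play_rows, never from a script. Its argument "motion" is a list of rows, each an object with "linear": the shift along the tool's x, y, z each as a share of 0.03 m, from -1 to 1, a list of three; "delta_rot": the turn, a rotation vector about the tool's x, y, z each as a share of 4 degrees, from -1 to 1, a list of three; "fingers": the closure, from -1 (fully open) to 1 (shut), so that 0 is half open. In form: [{"linear": [x, y, z], "delta_rot": [ax, ay, az], "fingers": fingers}, ...]. A call has 1 to 8 rows; each row shifts and turns the commanded pose from where the row before left it, along the tool's axes as they then stand; what a row does not reach is not made up. A row lasts 1/10 s, in which the tool goes at most 50 mm and 8.59 degrees, less where a joint would pass 70% of its speed; a pose out of reach is approached as far as the arm can. A call with a number of a shift or a turn outside -1 to 1 is refused whole. A call with a gripper value outside its range is refused whole. The fingers move at their own pace and stop on an object; "force" is the grip in N (left out, the last holds). Time passes only in rows, so rows that do not move let the fingers close. It gives the time, the measured TCP pose, the force, the opening and the grip force at its end, in the units of the state.
- state(): the state, without advancing time (a new reading comes with each control period).
- capture(name): name is "side" or "top"; returns a dict with "img" (400x640x3 uint8, red, green, blue), "intrinsics" (3x3 intrinsics, pixels), "dist" ([k1, k2, p1, p2, k3] as OpenCV has them; the pictures are not rectified), "world_from_camera" (4x4, takes a point from camera to world coordinates). Camera axes: x right, y up, looking along -z (the intrinsics and any distortion apply to the point x, -y, -z); pixel columns grow to the right and rows downward; lengths in m; the calibration is good to about 2 mm. A picture is of the moment at which its call begins. There is no depth.
- ticket.finish_job(): hands the job in; it is judged then, once.
The state is a dict: "time": time; "joints": joint angles; "qvel": joint speeds; "effort": joint torques, N m; "ee_pos": TCP position; "tcp_rot": TCP orientation; "contact_force": force on the tool from outside, world axes, zero at the start; "moment": the same for the moment, N m; "width": finger opening in m; "grip_force": force on a finger pad.
Only numpy, scipy, OpenCV 4.12 (cv2) and the standard library are available. Lean on these libraries where they do the work, as an engineer would, in place of code of your own. Each camera call takes 0.05 s, during which the arm holds its last target. There are 200 camera calls.

### The job

Fit the new water-filter cartridge into the filter head on the bar: stand it in the round socket, feel for the two slots, push it gently straight down against the spring until its lugs are under the rim, then twist it clockwise (seen from above) a quarter turn to its stop, and let it rise into its catch and let go. Never force it, neither pushing nor twisting: the plastic cracks if the cartridge bears on the head with more than 45 N. Leave the pitcher, the cup and the tamper where they stand.

Things in the scene. Friction and masses are not known exactly. Their poses are not given: they have to be found in the camera images.
- cartridge_mid (a point): Centre of the loose white filter cartridge standing on the bar, 102 mm tall, 0.18 to 0.35 kg; point on its axis, 51 mm above its underside. From the underside up: round body 44 mm in diameter (0-62 mm, with a grey band), disc 54 mm in diameter (62-70 mm), upright flat grip bar 46 mm long, 12 mm thick (70-102 mm). x axis along the bar, z up. Half turned it is the same.
- cartridge: The same cartridge; origin at the centre of its flat underside, same axes. Two bayonet lugs stick out of its body at opposite sides, directly below the two ends of the grip bar (along x): 10 mm wide, reaching 29 mm from the axis, 20 to 26 mm above the underside.
- head: Filter head, fixed: square steel foot 110 mm, round grey housing 92 mm in diameter, in it a white ring: the bayonet socket, open to the top. Origin at the centre of its underside, on the socket's axis; z up; brass stubs along +-y. Heights above this origin: rim top 75 mm, rim's lower side 67 mm, hard floor 36 mm. Bore 49 mm in diameter. All heights said of this head are counted from here.
- head_rim (a point): Centre of the rim's top. Two slots, 13 mm wide, cut the rim at opposite sides, nominally in line with the brass stubs (head +-y), but the ring sits up to 0.5 rad (29 degrees) off either way: visible from above, not in this pose. It does not turn in use. Lugs pass within 3 degrees of the slots' middle; else they land on the rim (underside of cartridge at 55 mm): turn in small steps under a light push.
- head_spring (a point): Top of the spring plate in the bore, at rest, at height 56 mm. Pressed by the cartridge's underside it pushes back 0.8 N per mm: 12 N at 41 mm, where the lugs just clear the rim's lower side, 16 N on the floor at 36 mm. Between 41 and 36 mm the cartridge turns, only clockwise seen from above. Let go in the slots, it rises to about 52 mm. The 45 N limit counts all contacts of cartridge and head together, plate, rim and stops.
- head_locked (a point): Where the cartridge's centre is when locked: height 96 mm (underside at 45 mm). 90 degrees clockwise from the slots the lugs stand below notches 4 mm deep in the rim's lower side, a hard stop about 6 degrees beyond; let up there, the spring lifts them in and holds. Let go on the way, the spring holds the lugs against the rim and it stays, so it can be regripped.
- pitcher_mid (a point): Steel milk pitcher, 72 mm in diameter, 100 mm tall, handle on one side reaching 66 mm from its axis; point on its axis half-way up. To be left alone.
- cup_mid (a point): White cup with a handle, 72 mm in diameter, 60 mm tall; point on its axis half-way up. To be left alone.
- tamper_mid (a point): Steel coffee tamper standing on its 58 mm disc, 88 mm tall; point on its axis half-way up. To be left alone.
There are look-alikes about, which are no part of the job. What is shaped like the cartridge but red is not meant.

How it is judged:
By the outcome, as a careful person would: the job done as asked, in the order asked, and still so for the second after the job is handed in, with the robot touching nothing.
It also fails if it takes over 72 s, if anything falls off the work surface, if the arm or the gripper's body presses on something with over 40 N, if the wrist force passes 120 N, or if a joint passes its speed limit or range.

## Working session

There is one attempt and no reset: what is moved stays moved. The work goes in short steps, Python scripts to look and compute and a tool call to move; the robot and the scene stay as the last step left them, time stands still between calls to the robot, and variables do not carry over. Pictures are saved under pics/ and viewed, at most 10 in all, crops included, and the job is handed in when it is done.

Besides the shell and the picture viewer there is one more tool, called as name(argument=value, ...) on one line, values as JSON. play_rows: Moves the arm, as the interface text tells. Shift numbers are shares of 0.03 m and turn numbers shares of 4 degrees, none past 1 either way. Its arguments: {"type":"object","properties":{"motion":{"type":"array"},"force":{"type":"number"}},"required":["motion"]}

```bash
ls; mkdir -p pics; python3 - <<'E'
from cell import state,capture
import cv2
s=state();print(s)
for n in("top","side"):
    c=capture(n);cv2.imwrite(f"pics/{n}0.png",c["img"][:,:,::-1]);print(c["intrinsics"],c["dist"],c["world_from_camera"])
E
```

```text
pics
{'time': 0.0, 'joints': array([-1.14691287,  0.32183984, -0.07009164,  1.45167037,  0.02262286,
        1.37080472, -0.0569076 ]), 'qvel': array([ 0.00044321, -0.00149802,  0.00027638,  0.0008179 ,  0.0025755 ,
       -0.00015265,  0.00206152]), 'effort': array([ 4.60140018e-04, -4.91298938e+01, -4.03770916e-01, -3.12519801e+01,
       -6.39267359e-02,  4.39499435e-02,  2.02020183e-04]), 'ee_pos': array([0.25879529, 0.59565343, 0.22145297]), 'tcp_rot': array([ 2.03444419e-01,  9.79086019e-01, -9.57585695e-04, -1.38383436e-04]), 'contact_force': array([ 0.02369415,  0.18290493, -0.28581076]), 'moment': array([-0.00121608, -0.02968417,  0.00338126]), 'grip_force': 0.0, 'width': 0.08691766123969435}
[[464.98412804   0.         321.91562409]
 [  0.         464.98412804 197.37756074]
 [  0.           0.           1.        ]] [-0.01988786  0.          0.          0.          0.        ] [[ 0.02686602  0.99262895 -0.11817774  0.52919763]
 [-0.99953175  0.02840682  0.01137263  0.03758378]
 [ 0.01464586  0.11781687  0.99292733  0.98476003]
 [ 0.          0.          0.          1.        ]]
[[367.34815869   0.         322.75653166]
 [  0.         367.34815869 196.67629589]
 [  0.           0.           1.        ]] [-0.03551392  0.          0.          0.          0.        ] [[-0.81131043  0.31483671 -0.49259844  0.27124656]
 [-0.58460656 -0.44159559  0.68060893  0.49696131]
 [-0.00324862  0.8401614   0.54232671  0.46901623]
 [ 0.          0.          0.          1.        ]]
```

View pics/top0.png

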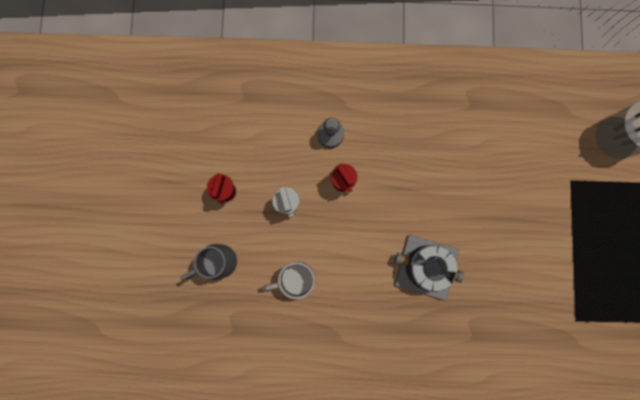

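View pics/side0.png

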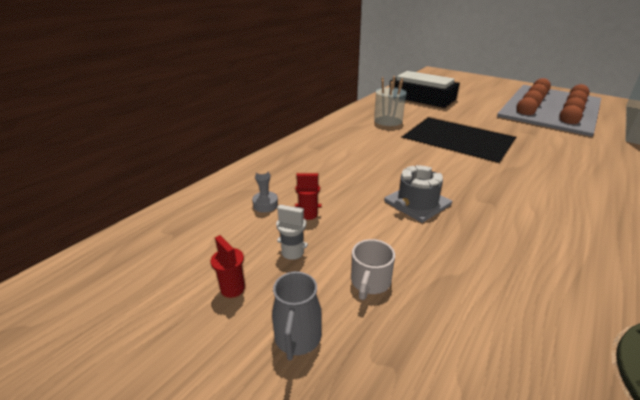

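The top view shows the white cartridge at about (286,201) and the head at (434,268). I'll warp both to metric planes for a closer look.

```bash
cat > h.py <<'E'
import numpy as np,cv2
from cell import state,capture
def proj(c,P):
    T=np.linalg.inv(c["world_from_camera"]);q=np.asarray(P,float)@T[:3,:3].T+T[:3,3]
    q=q*[1,-1,-1]
    return cv2.projectPoints(q.reshape(-1,1,3),np.zeros(3),np.zeros(3),c["intrinsics"],np.array(c["dist"],float))[0].reshape(-1,2)
def ray(c,uv,z):
    p=cv2.undistortPoints(np.array([[uv]],float),c["intrinsics"],np.array(c["dist"],float))[0,0]
    T=c["world_from_camera"];d=T[:3,:3]@[p[0],-p[1],-1];o=T[:3,3];return o+d*(z-o[2])/d[2]
def warp(c,cx,cy,z,half=.07,n=400):
    # image right = -y world, up = +x world
    g=(np.arange(n)+.5)/n*2*half-half
    Y,X=np.meshgrid(cy-g,cx-g);m=proj(c,np.stack([X,Y,np.full_like(X,z)],-1).reshape(-1,3)).astype(np.float32).reshape(n,n,2)
    im=cv2.remap(c["img"],m[...,0],m[...,1],cv2.INTER_CUBIC)[:,:,::-1].copy()
    return im
E
python3 - <<'E'
from h import *
c=capture("top")
k=ray(c,(286,201),.102);h=ray(c,(434,268),.075);print(k,h)
k=k.round(2);h=h.round(2);print(k,h)
a=np.hstack([warp(c,k[0],k[1],.102),warp(c,h[0],h[1],.075)])
a=cv2.convertScaleAbs(a,alpha=1.3)
for i in range(0,800,50):
  cv2.line(a,(i,0),(i,6),(0,255,0),1);cv2.line(a,(0,i),(6,i),(0,255,0),1)
cv2.imwrite("pics/w1.png",a)
E
```

```text
[0.62534389 0.09580265 0.102     ] [ 0.50540662 -0.19454664  0.075     ]
[0.63 0.1  0.1 ] [ 0.51 -0.19  0.07]
```

View pics/w1.png

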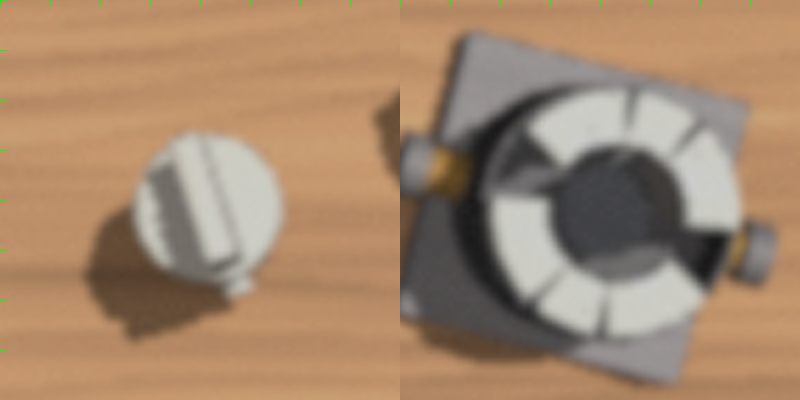

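The white cartridge sits at about (204,202) in the left warp, with its bar about 17° from world x. In the right warp the rim centre is near (616,212), and the slots run from (510,162) to (722,264), about 65°. Next I'll refine these numerically.

```bash
python3 - <<'E'
from h import *
from scipy.optimize import least_squares
c=capture("top")
s=.07*2/400
# head
im=warp(c,.51,-.19,.075);hsv=cv2.cvtColor(im,cv2.COLOR_BGR2HSV)
m=((hsv[...,2]>140)&(hsv[...,1]<40)).astype(np.uint8)
g=im.min(2).astype(float)
n,l,st,ce=cv2.connectedComponentsWithStats(m);
keep=np.isin(l,[i for i in range(1,n) if st[i,4]>600]);m=keep.astype(np.uint8)
ys,xs=np.nonzero(m);hull=cv2.convexHull(np.stack([xs,ys],1).astype(np.float32))[:,0]
f=least_squares(lambda p:np.hypot(hull[:,0]-p[0],hull[:,1]-p[1])-p[2],[216,212,125],loss='soft_l1').x
print("ring",f, "world",.51-(f[1]-199.5)*s,-.19-(f[0]-199.5)*s,"R",f[2]*s)
for R in (.030,.034,.038,.041):
    a=np.deg2rad(np.arange(0,360,.5));# world angle
    X=R/s*np.cos(a);Y=R/s*np.sin(a)
    v=cv2.remap(g.astype(np.float32),(f[0]-Y).astype(np.float32)[None],(f[1]-X).astype(np.float32)[None],1)[0]
    b=v<125
    seg=[];i=0
    while i<720:
        if b[i]:
            j=i
            while j<720 and b[j]: j+=1
            if j-i>4: seg.append((i/2,j/2))
            i=j
        i+=1
    print(R,seg)
# cartridge
im=warp(c,.63,.10,.102);g=cv2.cvtColor(im,cv2.COLOR_BGR2HSV)
m=((g[...,2]>120)&(g[...,1]<60)).astype(np.uint8)
n,l,st,ce=cv2.connectedComponentsWithStats(m)
i=1+np.argmax(st[1:,4]);print(st[i],ce[i])
v=im.min(2).astype(np.float32)
for t in range(150,251,20):
    print(t,v[t,130:300:5].astype(int).tolist())
E
```

```text
ring [218.60186118 212.55722335 120.32512718] world 0.5054299718272272 -0.1966856514133749 R 0.04211379451331416
0.03 [(47.0, 82.5), (226.0, 263.0)]
0.034 [(46.5, 82.5), (169.0, 174.0), (225.5, 263.5), (315.0, 321.0), (351.5, 356.5)]
0.038 [(46.5, 82.5), (134.0, 138.5), (168.5, 175.0), (226.0, 263.0), (314.5, 321.0), (350.5, 357.0)]
0.041 [(46.0, 83.0), (133.0, 140.0), (167.5, 176.5), (225.0, 264.0), (314.0, 321.5), (349.5, 357.5)]
[  149   133   135   164 11504] [228.32258345 199.78711752]
150 [84, 84, 84, 85, 85, 92, 101, 110, 121, 134, 142, 147, 149, 147, 139, 131, 136, 146, 149, 149, 150, 148, 144, 137, 125, 111, 97, 89, 87, 87, 87, 87, 87, 88]
170 [81, 83, 88, 93, 96, 97, 92, 83, 84, 101, 125, 140, 147, 149, 147, 140, 131, 133, 142, 148, 149, 149, 150, 150, 150, 150, 147, 138, 122, 104, 90, 85, 84, 84]
190 [84, 99, 121, 130, 119, 96, 82, 79, 78, 80, 94, 119, 138, 146, 149, 149, 145, 135, 132, 140, 148, 150, 150, 150, 150, 150, 150, 151, 148, 137, 116, 95, 85, 84]
210 [69, 99, 127, 143, 142, 126, 102, 83, 79, 79, 81, 90, 113, 134, 145, 149, 150, 146, 135, 129, 136, 146, 150, 151, 149, 149, 150, 151, 151, 144, 125, 99, 81, 76]
230 [48, 74, 109, 135, 144, 135, 113, 92, 81, 80, 81, 78, 84, 102, 126, 142, 149, 150, 148, 140, 131, 135, 144, 151, 150, 151, 151, 151, 145, 128, 104, 85, 77, 77]
250 [40, 40, 50, 75, 107, 129, 133, 117, 94, 83, 81, 80, 79, 82, 100, 124, 142, 149, 149, 144, 135, 123, 128, 140, 147, 149, 142, 125, 103, 86, 79, 79, 80, 80]
```

play_rows(motion=[{"linear": [0,0,0],"delta_rot": [0,0,1],"fingers": -1},{"linear": [0,0,0],"delta_rot": [0,0,1],"fingers": -1}])

```text
time: 0.4
ee_pos: [0.259, 0.596, 0.2222]
tcp_rot: [0.273, 0.962, -0.0, -0.0]
contact_force: [0.7, 0.4, -0.1]
width: 0.087
grip_force: 0.0
```

play_rows(motion=[{"linear": [-0.96,-0.38,0],"delta_rot": [0,0,0],"fingers": -1},{"linear": [-0.96,-0.38,0],"delta_rot": [0,0,0],"fingers": -1},{"linear": [-0.96,-0.38,0],"delta_rot": [0,0,0],"fingers": -1},{"linear": [-0.96,-0.38,0],"delta_rot": [0,0,0],"fingers": -1},{"linear": [-0.96,-0.38,0],"delta_rot": [0,0,0],"fingers": -1},{"linear": [-0.96,-0.38,0],"delta_rot": [0,0,0],"fingers": -1},{"linear": [-0.96,-0.38,0],"delta_rot": [0,0,0],"fingers": -1},{"linear": [-0.96,-0.38,0],"delta_rot": [0,0,0],"fingers": -1}])

```text
time: 1.2
ee_pos: [0.4084, 0.3969, 0.2225]
tcp_rot: [0.271, 0.963, -0.0, -0.0]
contact_force: [1.0, -1.3, 0.2]
width: 0.087
grip_force: 0.0
```

play_rows(motion=[{"linear": [-0.96,-0.38,0],"delta_rot": [0,0,0],"fingers": -1},{"linear": [-0.96,-0.38,0],"delta_rot": [0,0,0],"fingers": -1},{"linear": [-0.96,-0.38,0],"delta_rot": [0,0,0],"fingers": -1},{"linear": [-0.96,-0.38,0],"delta_rot": [0,0,0],"fingers": -1},{"linear": [-0.96,-0.38,0],"delta_rot": [0,0,0],"fingers": -1},{"linear": [-0.96,-0.38,0],"delta_rot": [0,0,0],"fingers": -1},{"linear": [-0.96,-0.38,0],"delta_rot": [0,0,0],"fingers": -1},{"linear": [-0.96,-0.38,0],"delta_rot": [0,0,0],"fingers": -1}])

```text
time: 2.0
ee_pos: [0.5573, 0.1989, 0.2225]
tcp_rot: [0.271, 0.963, 0.0, -0.0]
contact_force: [0.5, 0.3, -0.3]
width: 0.087
grip_force: 0.0
```

play_rows(motion=[{"linear": [-0.96,-0.38,0],"delta_rot": [0,0,0],"fingers": -1},{"linear": [-0.96,-0.38,0],"delta_rot": [0,0,0],"fingers": -1},{"linear": [-0.96,-0.38,0],"delta_rot": [0,0,0],"fingers": -1},{"linear": [-0.96,-0.38,0],"delta_rot": [0,0,0],"fingers": -1},{"linear": [0,0,0],"delta_rot": [0,0,1],"fingers": -1},{"linear": [0,0,0],"delta_rot": [0,0,1],"fingers": -1},{"linear": [0,0,0],"delta_rot": [0,0,1],"fingers": -1},{"linear": [0,0,0],"delta_rot": [0,0,1],"fingers": -1}])

```text
time: 2.8
ee_pos: [0.631, 0.1009, 0.2222]
tcp_rot: [0.404, 0.915, -0.0, -0.0]
contact_force: [-0.4, -0.0, 0.2]
width: 0.0868
grip_force: 0.0
```

play_rows(motion=[{"linear": [0,0,0],"delta_rot": [0,0,1],"fingers": -1},{"linear": [0,0,0],"delta_rot": [0,0,1],"fingers": -1},{"linear": [0,0,0],"delta_rot": [0,0,1],"fingers": -1},{"linear": [0,0,0],"delta_rot": [0,0,1],"fingers": -1},{"linear": [0,0,0],"delta_rot": [0,0,1],"fingers": -1},{"linear": [0,0,0],"delta_rot": [0,0,1],"fingers": -1},{"linear": [0,0,0],"delta_rot": [0,0,1],"fingers": -1},{"linear": [0,0,0],"delta_rot": [0,0,1],"fingers": -1}])

```text
time: 3.6
ee_pos: [0.631, 0.101, 0.2223]
tcp_rot: [0.64, 0.768, -0.0, -0.0]
contact_force: [-0.6, 0.4, -0.0]
width: 0.0873
grip_force: 0.0
```

play_rows(motion=[{"linear": [0,0,0],"delta_rot": [0,0,1],"fingers": -1},{"linear": [0,0,0],"delta_rot": [0,0,1],"fingers": -1},{"linear": [0,0,0],"delta_rot": [0,0,1],"fingers": -1},{"linear": [0,0,0],"delta_rot": [0,0,1],"fingers": -1},{"linear": [0,0,0],"delta_rot": [0,0,1],"fingers": -1},{"linear": [0,0,0],"delta_rot": [0,0,1],"fingers": -1},{"linear": [0,0,0],"delta_rot": [0,0,1],"fingers": -1},{"linear": [0,0,0],"delta_rot": [0,0,1],"fingers": -1}])

```text
time: 4.4
ee_pos: [0.631, 0.101, 0.2223]
tcp_rot: [0.827, 0.562, -0.0, -0.0]
contact_force: [0.6, 0.6, 0.8]
width: 0.0868
grip_force: 0.0
```

play_rows(motion=[{"linear": [0,0,0],"delta_rot": [0,0,1],"fingers": -1},{"linear": [0,0,0],"delta_rot": [0,0,1],"fingers": -1},{"linear": [0,0,0],"delta_rot": [0,0,1],"fingers": -1},{"linear": [0,0,0],"delta_rot": [0,0,1],"fingers": -1},{"linear": [0,0,0],"delta_rot": [0,0,1],"fingers": -1},{"linear": [0,0,0],"delta_rot": [0,0,1],"fingers": -1},{"linear": [0,0,0],"delta_rot": [0,0,1],"fingers": -1},{"linear": [0,0,0],"delta_rot": [0,0,1],"fingers": -1}])

```text
time: 5.2
ee_pos: [0.631, 0.1011, 0.2223]
tcp_rot: [0.95, 0.312, -0.0, -0.0]
contact_force: [0.3, -0.0, 0.9]
width: 0.087
grip_force: 0.0
```

play_rows(motion=[{"linear": [0,0,0],"delta_rot": [0,0,1],"fingers": -1},{"linear": [0,0,0],"delta_rot": [0,0,1],"fingers": -1},{"linear": [0,0,0],"delta_rot": [0,0,1],"fingers": -1},{"linear": [0,0,0],"delta_rot": [0,0,1],"fingers": -1},{"linear": [-0.06,0.07,0],"delta_rot": [0,0,0.75],"fingers": -1},{"linear": [0,0,1],"delta_rot": [0,0,0],"fingers": -0.5},{"linear": [0,0,1],"delta_rot": [0,0,0],"fingers": -0.4},{"linear": [0,0,0],"delta_rot": [0,0,0],"fingers": -0.4}])

```text
time: 6.0
ee_pos: [0.627, 0.0984, 0.1581]
tcp_rot: [0.988, 0.152, -0.004, 0.0]
contact_force: [-1.3, -0.5, 0.4]
width: 0.0708
grip_force: 0.0
```

```bash
python3 - <<'E'
from h import *
s=state();print(s["ee_pos"],s["tcp_rot"],s["joints"],s["width"])
a=capture("top");b=capture("side")
u=proj(a,[[.63,.0985,.102]])[0].astype(int);v=proj(b,[[.63,.0985,.09]])[0].astype(int)
f=lambda c,u:cv2.resize(cv2.copyMakeBorder(c["img"],60,60,60,60,0)[u[1]:u[1]+120,u[0]:u[0]+120,::-1],(400,400),interpolation=3)
cv2.imwrite("pics/g1.png",np.hstack([f(a,u),f(b,v)]))
E
```

```text
[0.62700273 0.0983712  0.15813798] [ 9.88299947e-01  1.52466588e-01 -4.13145213e-03  2.93279546e-04] [-0.70956201  0.37901727  0.65127885  1.58904985 -0.23648814  1.26247249
 -1.28317907] 0.07081334242630395
```

View pics/g1.png

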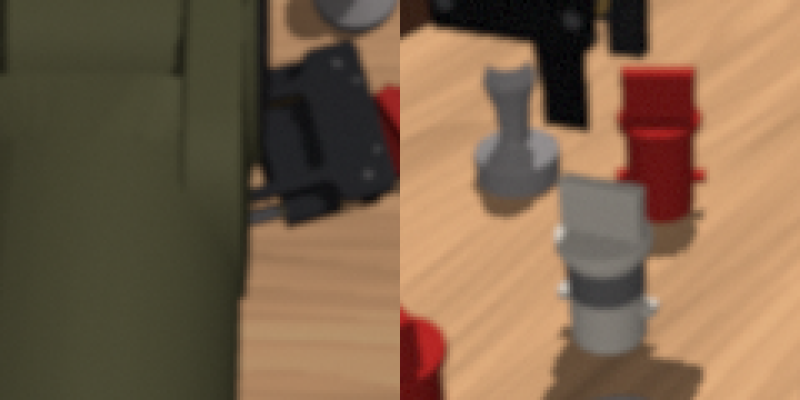

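The side crop shows the finger (565,120) behind and above the cartridge's bar (603,205), with nothing blocking it. I'll go part of the way down.

play_rows(motion=[{"linear": [0,0,0.7],"delta_rot": [0,0,0],"fingers": -0.4},{"linear": [0,0,0.7],"delta_rot": [0,0,0],"fingers": -0.4},{"linear": [0,0,0],"delta_rot": [0,0,0],"fingers": -0.4},{"linear": [0,0,0],"delta_rot": [0,0,0],"fingers": -0.4}])

```text
time: 6.5
ee_pos: [0.6312, 0.0984, 0.1223]
tcp_rot: [0.988, 0.152, 0.001, -0.0]
contact_force: [0.5, -0.3, -0.0]
width: 0.061
grip_force: 0.0
```

```bash
python3 - <<'E'
from h import *
b=capture("side");s=state();print(s["ee_pos"],s["tcp_rot"],s["width"])
u=proj(b,[[.63,.0985,.1]])[0];print(u)
t=np.deg2rad(17.5-90);n=np.array([np.cos(t),np.sin(t),0])
im=cv2.resize(b["img"][:,:,::-1],None,fx=4,fy=4,interpolation=3)
for P in [s["ee_pos"],s["ee_pos"]+n*.036,s["ee_pos"]-n*.036,[.63,.0985,.102],[.63+.023*.954,.0985+.023*.301,.102],[.63-.023*.954,.0985-.023*.301,.102]]:
    p=proj(b,[P])[0]*4;cv2.circle(im,tuple(int(x) for x in p),3,(0,255,0),-1)
x,y=int(u[0]*4),int(u[1]*4);cv2.imwrite("pics/g2.png",im[max(0,y-250):y+250,max(0,x-300):x+300])
E
```

```text
[0.63155088 0.09844385 0.12272028] [ 9.88333250e-01  1.52299431e-01  1.50262664e-03 -1.11377053e-04] 0.061382117823982715
[290.50198969 208.6477826 ]
```

View pics/g2.png

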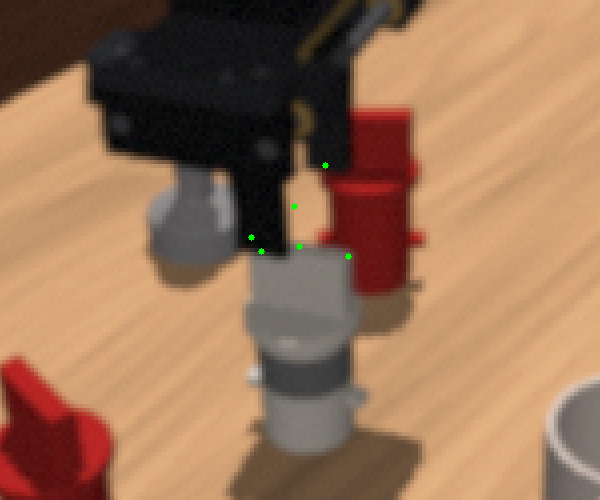

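The overlay points match the bar's ends at (252,250) and (352,250), with the fingers straddling it. I'll descend and grip.

play_rows(force=40, motion=[{"linear": [0,0,0.8],"delta_rot": [0,0,0],"fingers": -0.4},{"linear": [0,0,0.8],"delta_rot": [0,0,0],"fingers": -0.4},{"linear": [0,0,0],"delta_rot": [0,0,0],"fingers": -0.4},{"linear": [0,0,0],"delta_rot": [0,0,0],"fingers": 1},{"linear": [0,0,0],"delta_rot": [0,0,0],"fingers": 1},{"linear": [0,0,0],"delta_rot": [0,0,0],"fingers": 1},{"linear": [0,0,0],"delta_rot": [0,0,0],"fingers": 1},{"linear": [0,0,0],"delta_rot": [0,0,0],"fingers": 1}])

```text
time: 7.35
ee_pos: [0.6306, 0.0985, 0.0732]
tcp_rot: [0.988, 0.152, 0.0, -0.0]
contact_force: [-0.4, -0.3, -0.6]
width: 0.0286
grip_force: 0.0
```

play_rows(motion=[{"linear": [0,0,0],"delta_rot": [0,0,0],"fingers": 1},{"linear": [0,0,0],"delta_rot": [0,0,0],"fingers": 1},{"linear": [0,0,0],"delta_rot": [0,0,0],"fingers": 1}])

```text
time: 7.65
ee_pos: [0.6301, 0.0986, 0.0725]
tcp_rot: [0.988, 0.152, -0.0, -0.0]
contact_force: [-0.3, -0.2, 0.1]
width: 0.0114
grip_force: 39.9
```

play_rows(motion=[{"linear": [0,0,-0.5],"delta_rot": [0,0,0],"fingers": 1},{"linear": [0,0,-1],"delta_rot": [0,0,0],"fingers": 1},{"linear": [0,0,-1],"delta_rot": [0,0,0],"fingers": 1},{"linear": [0,0,-1],"delta_rot": [0,0,0],"fingers": 1},{"linear": [0,0,-1],"delta_rot": [0,0,0],"fingers": 1},{"linear": [-0.77,0.9,0],"delta_rot": [0,0,0],"fingers": 1},{"linear": [-0.77,0.9,0],"delta_rot": [0,0,0],"fingers": 1},{"linear": [-0.77,0.9,0],"delta_rot": [0,0,0],"fingers": 1}])

```text
time: 8.45
ee_pos: [0.588, -0.0011, 0.2086]
tcp_rot: [0.988, 0.152, 0.0, 0.0]
contact_force: [0.5, -0.1, -1.8]
width: 0.012
grip_force: 39.9
```

play_rows(motion=[{"linear": [-0.77,0.9,0],"delta_rot": [0,0,0],"fingers": 1},{"linear": [-0.77,0.9,0],"delta_rot": [0,0,0],"fingers": 1},{"linear": [-0.77,0.9,0],"delta_rot": [0,0,0],"fingers": 1},{"linear": [-0.77,0.9,0],"delta_rot": [0,0,0],"fingers": 1},{"linear": [-0.77,0.9,0],"delta_rot": [0,0,0],"fingers": 1},{"linear": [-0.77,0.9,0],"delta_rot": [0,0,0],"fingers": 1},{"linear": [0,0,0],"delta_rot": [0,0,-1],"fingers": 1},{"linear": [0,0,0],"delta_rot": [0,0,-1],"fingers": 1}])

```text
time: 9.25
ee_pos: [0.5041, -0.198, 0.2085]
tcp_rot: [0.975, 0.22, 0.001, -0.0]
contact_force: [0.1, 1.1, -2.8]
width: 0.0116
grip_force: 39.9
```

play_rows(motion=[{"linear": [0,0,0],"delta_rot": [0,0,-1],"fingers": 1},{"linear": [0,0,0],"delta_rot": [0,0,-1],"fingers": 1},{"linear": [0,0,0],"delta_rot": [0,0,-1],"fingers": 1},{"linear": [0,0,0],"delta_rot": [0,0,-1],"fingers": 1},{"linear": [0,0,0],"delta_rot": [0,0,-1],"fingers": 1},{"linear": [0,0,0],"delta_rot": [0,0,-1],"fingers": 1},{"linear": [0,0,0],"delta_rot": [0,0,-1],"fingers": 1},{"linear": [0,0,0],"delta_rot": [0,0,-1],"fingers": 1}])

```text
time: 10.05
ee_pos: [0.5048, -0.1963, 0.2083]
tcp_rot: [0.876, 0.482, 0.0, -0.0]
contact_force: [0.1, 0.5, -1.9]
width: 0.0121
grip_force: 39.9
```

play_rows(motion=[{"linear": [0,0,0],"delta_rot": [0,0,-1],"fingers": 1},{"linear": [0,0,0],"delta_rot": [0,0,-0.75],"fingers": 1},{"linear": [0,0,0],"delta_rot": [0,0,0],"fingers": 1},{"linear": [0,0,0],"delta_rot": [0,0,0],"fingers": 1}])

```text
time: 10.45
ee_pos: [0.505, -0.1962, 0.208]
tcp_rot: [0.846, 0.533, 0.0, 0.0]
contact_force: [-0.2, 0.7, -2.2]
width: 0.0117
grip_force: 39.9
```

```bash
python3 - <<'E'
from h import *
b=capture("side");s=state();print(s["ee_pos"],s["tcp_rot"],s["width"],s["grip_force"],s["contact_force"],s["moment"],s["joints"])
H=np.array([.5056,-.196,0])
im=cv2.resize(b["img"][:,:,::-1],None,fx=4,fy=4,interpolation=3)
def dot(P,col):
    p=proj(b,[P])[0]*4;cv2.circle(im,tuple(int(x) for x in p),2,col,-1);return p
a=np.deg2rad(np.arange(0,360,10))
e=s["ee_pos"]
for t in a:
    d=np.array([np.cos(t),np.sin(t),0])
    dot(H+d*.0245+[0,0,.075],(0,255,0));dot(H+d*.046+[0,0,.055],(0,255,255))
    dot(e+d*.022+[0,0,-.0725],(0,0,255));dot(e+d*.027+[0,0,-.0025],(0,0,255))
t=np.deg2rad(64.5);d=np.array([np.cos(t),np.sin(t),0])
for k in(1,-1):
    for r in(.0245,.03,.036,.042):dot(H+k*d*r+[0,0,.075],(255,0,255))
p=dot(H+[0,0,.13],(255,0,0));x,y=int(p[0]),int(p[1]);cv2.imwrite("pics/f1.png",im[max(0,y-280):y+280,max(0,x-280):x+280])
E
```

```text
[ 0.50505414 -0.19609716  0.20791318] [8.46006973e-01 5.33171780e-01 2.30998403e-04 2.92420047e-05] 0.011468990963076115 39.9163554282859 [-0.57678354 -0.8259386  -3.09130889] [-0.06978754  0.06980095 -0.00927855] [-0.40556455  0.11112905  0.78607971  1.76658474 -0.08195305  1.29687532
 -0.04649451]
```

View pics/f1.png

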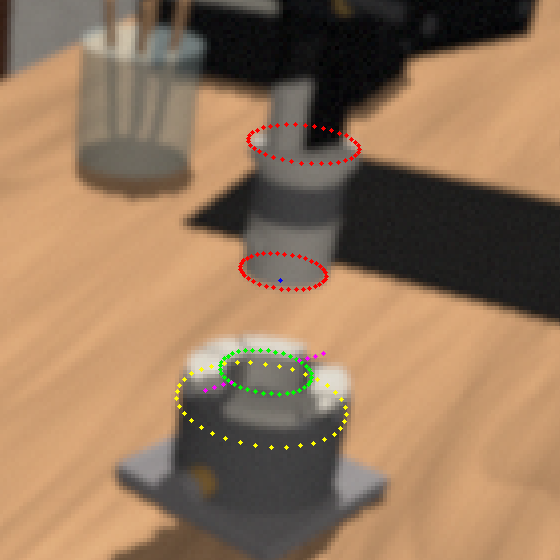

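```bash
python3 - <<'E'
from h import *
b=capture("side");s=state()
H=np.array([.5056,-.196,0]);K=7
im=cv2.resize(b["img"][:,:,::-1],None,fx=K,fy=K,interpolation=3)
im=cv2.convertScaleAbs(im,alpha=1.4)
raw=im.copy()
a=np.deg2rad(np.arange(0,361,5));e=s["ee_pos"]
def circ(c,r,z,col):
    P=np.stack([c[0]+r*np.cos(a),c[1]+r*np.sin(a),0*a+z],1)
    cv2.polylines(im,[np.round(((proj(b,P)+.5)*K)).astype(np.int32)],False,col,1)
circ(H,.0245,.075,(0,255,0));circ(H,.046,.0,(0,255,255))
circ(e,.022,e[2]-.0725,(0,0,255));circ(e,.027,e[2]-.0025,(0,0,255));circ(e,.022,e[2]-.0105,(255,0,0))
p=proj(b,[H+[0,0,.11]])[0]*K;x,y=int(p[0]),int(p[1])
cr=lambda q:q[y-290:y+290,x-190:x+190]
cv2.imwrite("pics/f2.png",np.hstack([cr(raw),cr(im)]))
E
```

```text
(no output)
```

View pics/f2.png

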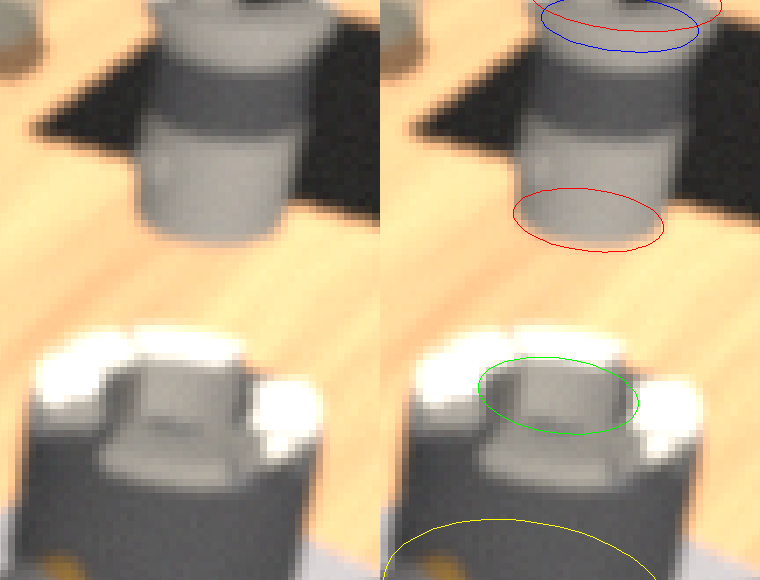

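The cartridge matches its prediction: bottom ellipse at (590,220) against (588,220). The front of the head is in shadow here, so I'll check it in the first, unobstructed side picture.

```bash
python3 - <<'E'
from h import *
b=capture("side");b["img"]=cv2.imread("pics/side0.png")[:,:,::-1]
H=np.array([.5056,-.196,0]);K=8
im=cv2.resize(b["img"][:,:,::-1],None,fx=K,fy=K,interpolation=3)
raw=im.copy()
a=np.deg2rad(np.arange(0,361,5))
def pl(P,col):cv2.polylines(im,[np.round(((proj(b,P)+.5)*K)).astype(np.int32)],False,col,1)
def circ(c,r,z,col): pl(np.stack([c[0]+r*np.cos(a),c[1]+r*np.sin(a),0*a+z],1),col)
circ(H,.0245,.075,(0,255,0));circ(H,.043,.075,(0,255,255))
for t in(46.5,82.5,226,263):
    d=np.array([np.cos(np.deg2rad(t)),np.sin(np.deg2rad(t)),0])
    pl(np.array([H+d*.0245+[0,0,.075],H+d*.043+[0,0,.075]]),(255,0,255))
p=proj(b,[H+[0,0,.055]])[0]*K;x,y=int(p[0]),int(p[1])
cr=lambda q:q[y-230:y+200,x-200:x+200]
cv2.imwrite("pics/f3.png",np.hstack([cr(raw),cr(im)]))
E
```

```text
(no output)
```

View pics/f3.png

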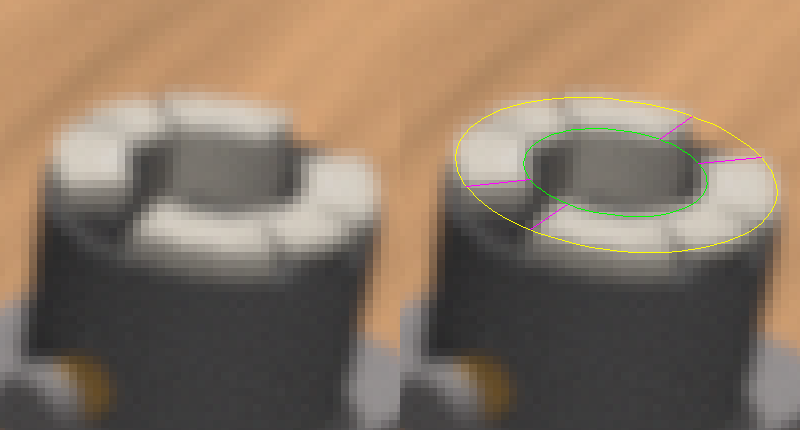

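The predicted rim and slot lines fit the picture to within about 1 mm: left slot near (500,200), right slot near (710,145). I'll descend to just above the spring plate.

play_rows(motion=[{"linear": [0.03,0.015,0.6],"delta_rot": [0,0,0],"fingers": 1},{"linear": [0,0,0.6],"delta_rot": [0,0,0],"fingers": 1},{"linear": [0,0,0.6],"delta_rot": [0,0,0],"fingers": 1},{"linear": [0,0,0.15],"delta_rot": [0,0,0],"fingers": 1},{"linear": [0,0,0.1],"delta_rot": [0,0,0],"fingers": 1},{"linear": [0,0,0.1],"delta_rot": [0,0,0],"fingers": 1},{"linear": [0,0,0.1],"delta_rot": [0,0,0],"fingers": 1},{"linear": [0,0,0],"delta_rot": [0,0,0],"fingers": 1}])

```text
time: 11.4
ee_pos: [0.506, -0.1953, 0.1402]
tcp_rot: [0.846, 0.534, 0.0, 0.0]
contact_force: [-0.2, 0.1, -2.0]
width: 0.0118
grip_force: 39.9
```

play_rows(motion=[{"linear": [0,0,0.1],"delta_rot": [0,0,0],"fingers": 1},{"linear": [0,0,0.1],"delta_rot": [0,0,0],"fingers": 1},{"linear": [0,0,0.1],"delta_rot": [0,0,0],"fingers": 1},{"linear": [0,0,0.1],"delta_rot": [0,0,0],"fingers": 1},{"linear": [0,0,0.05],"delta_rot": [0,0,0],"fingers": 1},{"linear": [0,0,0],"delta_rot": [0,0,0],"fingers": 1}])

```text
time: 12.0
ee_pos: [0.5059, -0.1953, 0.1265]
tcp_rot: [0.846, 0.534, -0.0, -0.0]
contact_force: [-0.2, 0.3, -0.7]
width: 0.0118
grip_force: 39.9
```

play_rows(motion=[{"linear": [0,0,0.05],"delta_rot": [0,0,0],"fingers": 1},{"linear": [0,0,0],"delta_rot": [0,0,0],"fingers": 1}])

```text
time: 12.2
ee_pos: [0.506, -0.1953, 0.1251]
tcp_rot: [0.846, 0.534, 0.0, -0.0]
contact_force: [0.2, -0.2, 0.8]
width: 0.0118
grip_force: 39.9
```

The underside is at about 52.6 mm and only the spring is felt, so the lugs are in the slots. I'll push on gently.

play_rows(motion=[{"linear": [0,0,0.06],"delta_rot": [0,0,0],"fingers": 1},{"linear": [0,0,0.06],"delta_rot": [0,0,0],"fingers": 1},{"linear": [0,0,0],"delta_rot": [0,0,0],"fingers": 1}])

```text
time: 12.5
ee_pos: [0.5061, -0.1954, 0.1216]
tcp_rot: [0.846, 0.534, 0.0, 0.0]
contact_force: [-2.0, 0.9, 3.9]
width: 0.0118
grip_force: 39.9
```

play_rows(motion=[{"linear": [0,0,0.06],"delta_rot": [0,0,0],"fingers": 1},{"linear": [0,0,0.06],"delta_rot": [0,0,0],"fingers": 1},{"linear": [0,0,0],"delta_rot": [0,0,0],"fingers": 1}])

```text
time: 12.8
ee_pos: [0.5061, -0.1954, 0.1181]
tcp_rot: [0.846, 0.534, 0.0, 0.0]
contact_force: [-1.7, -0.3, 6.1]
width: 0.0117
grip_force: 39.9
```

play_rows(motion=[{"linear": [0,0,0.06],"delta_rot": [0,0,0],"fingers": 1},{"linear": [0,0,0.06],"delta_rot": [0,0,0],"fingers": 1},{"linear": [0,0,0],"delta_rot": [0,0,0],"fingers": 1},{"linear": [0,0,0],"delta_rot": [0,0,0],"fingers": 1}])

```text
time: 13.2
ee_pos: [0.5062, -0.1954, 0.115]
tcp_rot: [0.846, 0.534, 0.0, 0.0]
contact_force: [-2.9, 0.5, 8.6]
width: 0.0116
grip_force: 39.9
```

play_rows(motion=[{"linear": [0,0,0.05],"delta_rot": [0,0,0],"fingers": 1},{"linear": [0,0,0.05],"delta_rot": [0,0,0],"fingers": 1},{"linear": [0,0,0.05],"delta_rot": [0,0,0],"fingers": 1},{"linear": [0,0,0],"delta_rot": [0,0,0],"fingers": 1},{"linear": [0,0,0],"delta_rot": [0,0,0],"fingers": 1}])

```text
time: 13.7
ee_pos: [0.5063, -0.1955, 0.111]
tcp_rot: [0.846, 0.534, 0.0, -0.0]
contact_force: [-5.0, 1.8, 11.5]
width: 0.0119
grip_force: 39.9
```

play_rows(motion=[{"linear": [0,-0.02,0],"delta_rot": [0,0,0.5],"fingers": 1},{"linear": [0,0,0],"delta_rot": [0,0,0.5],"fingers": 1},{"linear": [0,0,0],"delta_rot": [0,0,0.5],"fingers": 1},{"linear": [0,0,0],"delta_rot": [0,0,0],"fingers": 1}])

```text
time: 14.1
ee_pos: [0.5068, -0.1955, 0.1114]
tcp_rot: [0.873, 0.488, 0.001, 0.001]
contact_force: [-2.4, 0.2, 11.0]
width: 0.0118
grip_force: 39.9
```

```bash
python3 -c "
from cell import state
s=state();print(s['ee_pos'],s['tcp_rot'],s['contact_force'],s['moment'])"
```

```text
[ 0.50676749 -0.19554694  0.11139602] [0.87257072 0.48848544 0.00123703 0.00088892] [-2.44550524  0.23077417 10.99045301] [ 0.10841442  0.65546179 -0.00670719]
```

play_rows(motion=[{"linear": [0,0,0],"delta_rot": [0,0,0.75],"fingers": 1},{"linear": [0,0,0],"delta_rot": [0,0,0.75],"fingers": 1},{"linear": [0,0,0],"delta_rot": [0,0,0.75],"fingers": 1},{"linear": [0,0,0],"delta_rot": [0,0,0.75],"fingers": 1},{"linear": [0,0,0],"delta_rot": [0,0,0.75],"fingers": 1},{"linear": [0,0,0],"delta_rot": [0,0,0.75],"fingers": 1}])

```text
time: 14.7
ee_pos: [0.5073, -0.196, 0.1116]
tcp_rot: [0.938, 0.345, 0.002, 0.001]
contact_force: [-1.4, -0.3, 11.2]
width: 0.0118
grip_force: 39.9
```

```bash
python3 -c "
from cell import state
s=state();print(s['ee_pos'],s['tcp_rot'],s['contact_force'],s['moment'],s['joints'])"
```

```text
[ 0.5073016  -0.19597555  0.11160217] [0.93844346 0.34542593 0.0017567  0.00130742] [-1.40807586 -0.2717791  11.20614541] [-0.13294651  0.46199027  0.0676555 ] [-0.42043434  0.22754545  0.83441414  1.88124453 -0.18836908  1.1088139
 -0.38041398]
```

play_rows(motion=[{"linear": [0,0,0],"delta_rot": [0,0,0.75],"fingers": 1},{"linear": [0,0,0],"delta_rot": [0,0,0.75],"fingers": 1},{"linear": [0,0,0],"delta_rot": [0,0,0.75],"fingers": 1},{"linear": [0,0,0],"delta_rot": [0,0,0.75],"fingers": 1},{"linear": [0,0,0],"delta_rot": [0,0,0.75],"fingers": 1},{"linear": [0,0,0],"delta_rot": [0,0,0.75],"fingers": 1},{"linear": [0,0,0],"delta_rot": [0,0,0.75],"fingers": 1},{"linear": [0,0,0],"delta_rot": [0,0,0.75],"fingers": 1}])

```text
time: 15.5
ee_pos: [0.5071, -0.1959, 0.1115]
tcp_rot: [0.99, 0.143, 0.002, 0.001]
contact_force: [-0.7, 0.6, 10.5]
width: 0.0118
grip_force: 39.9
```

```bash
python3 -c "
from cell import state
s=state();print(s['ee_pos'],s['tcp_rot'],s['contact_force'],s['moment'])"
```

```text
[ 0.50707491 -0.19587746  0.11146816] [9.89746445e-01 1.42823160e-01 1.70036769e-03 7.93049795e-04] [-0.71823939  0.63583922 10.47049329] [-0.03846016  0.58817075  0.10983323]
```

play_rows(motion=[{"linear": [0,0,0],"delta_rot": [0,0,0.75],"fingers": 1},{"linear": [0,0,0],"delta_rot": [0,0,0.75],"fingers": 1},{"linear": [0,0,0],"delta_rot": [0,0,0.75],"fingers": 1},{"linear": [0,0,0],"delta_rot": [0,0,0.75],"fingers": 1},{"linear": [0,0,0],"delta_rot": [0,0,0.75],"fingers": 1},{"linear": [0,0,0],"delta_rot": [0,0,0.75],"fingers": 1},{"linear": [0,0,0],"delta_rot": [0,0,0.75],"fingers": 1},{"linear": [0,0,0],"delta_rot": [0,0,0.75],"fingers": 1}])

```text
time: 16.3
ee_pos: [0.507, -0.1957, 0.1114]
tcp_rot: [0.998, -0.066, 0.002, 0.0]
contact_force: [-1.2, 0.7, 11.0]
width: 0.0117
grip_force: 39.9
```

play_rows(motion=[{"linear": [0,0,0],"delta_rot": [0,0,0.75],"fingers": 1},{"linear": [0,0,0],"delta_rot": [0,0,0.75],"fingers": 1},{"linear": [0,0,0],"delta_rot": [0,0,0.75],"fingers": 1},{"linear": [0,0,0],"delta_rot": [0,0,0.75],"fingers": 1},{"linear": [0,0,0],"delta_rot": [0,0,0],"fingers": 1}])

```text
time: 16.8
ee_pos: [0.5069, -0.1958, 0.1113]
tcp_rot: [0.986, -0.17, 0.002, 0.0]
contact_force: [-2.5, 0.8, 11.5]
width: 0.0115
grip_force: 39.9
```

```bash
python3 -c "
from cell import state
s=state();print(s['ee_pos'],s['tcp_rot'],s['contact_force'],s['moment'])"
```

```text
[ 0.50691777 -0.19575178  0.11134962] [ 9.85521637e-01 -1.69542356e-01  1.56357515e-03  2.19457360e-04] [-2.54596839  0.82493524 11.54300012] [ 0.05623854  0.67914719 -0.02926289]
```

play_rows(motion=[{"linear": [0,0,0],"delta_rot": [0,0,0.5],"fingers": 1},{"linear": [0,0,0],"delta_rot": [0,0,0.5],"fingers": 1},{"linear": [0,0,0],"delta_rot": [0,0,0.5],"fingers": 1},{"linear": [0,0,0],"delta_rot": [0,0,0.25],"fingers": 1},{"linear": [0,0,0],"delta_rot": [0,0,0.25],"fingers": 1},{"linear": [0,0,0],"delta_rot": [0,0,0],"fingers": 1}])

```text
time: 17.4
ee_pos: [0.5069, -0.1957, 0.1113]
tcp_rot: [0.971, -0.237, 0.002, 0.0]
contact_force: [-1.6, 0.5, 11.3]
width: 0.0119
grip_force: 39.9
```

```bash
python3 -c "
from cell import state
s=state();print(s['ee_pos'],s['tcp_rot'],s['contact_force'],s['moment'])"
```

```text
[ 0.50694043 -0.19567011  0.11132429] [ 9.71415080e-01 -2.37382104e-01  1.57318465e-03  5.88667174e-05] [-1.56349902  0.48261871 11.27675904] [0.20247878 0.6940442  0.10398273]
```

play_rows(motion=[{"linear": [0,0,0],"delta_rot": [0,0,0.25],"fingers": 1},{"linear": [0,0,0],"delta_rot": [0,0,0.25],"fingers": 1},{"linear": [0,0,0],"delta_rot": [0,0,0.25],"fingers": 1},{"linear": [0,0,0],"delta_rot": [0,0,0],"fingers": 1}])

```text
time: 17.8
ee_pos: [0.5069, -0.1957, 0.1113]
tcp_rot: [0.965, -0.263, 0.002, 0.0]
contact_force: [-2.4, 0.8, 10.3]
width: 0.0114
grip_force: 39.9
```

```bash
python3 -c "
from cell import state
s=state();print(s['ee_pos'],s['tcp_rot'],s['contact_force'],s['moment'])"
```

```text
[ 0.5069425  -0.19568867  0.11134021] [ 9.64861790e-01 -2.62753173e-01  1.58011411e-03  1.34616073e-05] [-2.38442225  0.84969907 10.25224321] [0.11484674 0.71697337 0.11516587]
```

play_rows(motion=[{"linear": [0,0,0],"delta_rot": [0,0,0.25],"fingers": 1},{"linear": [0,0,0],"delta_rot": [0,0,0.2],"fingers": 1},{"linear": [0,0,0],"delta_rot": [0,0,0],"fingers": 1}])

```text
time: 18.1
ee_pos: [0.5068, -0.1959, 0.1113]
tcp_rot: [0.961, -0.278, 0.002, 0.0]
contact_force: [-1.8, 1.1, 10.6]
width: 0.0117
grip_force: 39.9
```

```bash
python3 -c "
from cell import state
s=state();print(s['ee_pos'],s['tcp_rot'],s['contact_force'],s['moment'])"
```

```text
[ 0.50682018 -0.19588041  0.11131471] [ 9.60636147e-01 -2.77805397e-01  1.52874168e-03  1.35437129e-04] [-1.82538954  1.07904649 10.63208376] [0.14518771 0.70218403 0.19577035]
```

play_rows(motion=[{"linear": [0,0,0],"delta_rot": [0,0,0.25],"fingers": 1},{"linear": [0,0,0],"delta_rot": [0,0,0],"fingers": 1}])

```text
time: 18.3
ee_pos: [0.5067, -0.1961, 0.1113]
tcp_rot: [0.958, -0.286, 0.001, 0.0]
contact_force: [-1.7, -0.3, 11.4]
width: 0.0117
grip_force: 39.9
```

```bash
python3 -c "
from cell import state
s=state();print(s['ee_pos'],s['tcp_rot'],s['contact_force'],s['moment'])"
```

```text
[ 0.50670879 -0.19606253  0.11132875] [ 9.58189587e-01 -2.86130133e-01  1.47806607e-03  2.77845751e-04] [-1.73675425 -0.33995085 11.38183377] [0.0310452  0.71722537 0.27236177]
```

The moment is building at about 97°, so this is the stop. I'll back off a little to relieve it, then let it rise.

play_rows(motion=[{"linear": [0,0,0],"delta_rot": [0,0,-0.5],"fingers": 1},{"linear": [0,0,0],"delta_rot": [0,0,-0.5],"fingers": 1},{"linear": [0,0,0],"delta_rot": [0,0,-0.25],"fingers": 1},{"linear": [0,0,-0.07],"delta_rot": [0,0,0],"fingers": 1},{"linear": [0,0,-0.05],"delta_rot": [0,0,0],"fingers": 1},{"linear": [0,0,0],"delta_rot": [0,0,0],"fingers": 1}])

```text
time: 18.9
ee_pos: [0.5068, -0.1959, 0.1148]
tcp_rot: [0.97, -0.244, 0.002, 0.0]
contact_force: [-0.8, 0.7, 8.7]
width: 0.0118
grip_force: 39.9
```

```bash
python3 -c "
from cell import state
s=state();print(s['ee_pos'],s['tcp_rot'],s['contact_force'],s['moment'])"
```

```text
[ 0.50678558 -0.19587801  0.1147644 ] [ 9.69693182e-01 -2.44320525e-01  1.61256746e-03  1.16573726e-04] [-0.78904426  0.70422318  8.65743683] [-0.01352793  0.50550748 -0.060397  ]
```

play_rows(motion=[{"linear": [0,0,-0.05],"delta_rot": [0,0,0],"fingers": 1},{"linear": [0,0,0],"delta_rot": [0,0,0],"fingers": 1}])

```text
time: 19.1
ee_pos: [0.5067, -0.1958, 0.1161]
tcp_rot: [0.97, -0.244, 0.002, 0.0]
contact_force: [-0.6, -0.5, 7.1]
width: 0.0114
grip_force: 39.9
```

play_rows(motion=[{"linear": [0,0,-0.05],"delta_rot": [0,0,0],"fingers": 1},{"linear": [0,0,0],"delta_rot": [0,0,0],"fingers": 1}])

```text
time: 19.3
ee_pos: [0.5066, -0.1958, 0.1172]
tcp_rot: [0.97, -0.244, 0.002, 0.0]
contact_force: [-0.2, -0.2, 7.7]
width: 0.0117
grip_force: 39.9
```

The spring force falls smoothly up to about 45 mm, so the lugs are rising into the notches. I'll release and retreat.

play_rows(force=5, motion=[{"linear": [0,0,0],"delta_rot": [0,0,0],"fingers": 1},{"linear": [0,0,0],"delta_rot": [0,0,0],"fingers": 0.5},{"linear": [0,0,0],"delta_rot": [0,0,0],"fingers": 0},{"linear": [0,0,0],"delta_rot": [0,0,0],"fingers": 0},{"linear": [0,0,0],"delta_rot": [0,0,0],"fingers": 0},{"linear": [0,0,-0.3],"delta_rot": [0,0,0],"fingers": 0},{"linear": [0,0,-1],"delta_rot": [0,0,0],"fingers": 0},{"linear": [0,0,-1],"delta_rot": [0,0,0],"fingers": 0}])

```text
time: 20.1
ee_pos: [0.5048, -0.1952, 0.1862]
tcp_rot: [0.97, -0.245, -0.001, 0.0]
contact_force: [0.2, -0.0, 0.1]
width: 0.0432
grip_force: 0.0
```

play_rows(motion=[{"linear": [0,0,-1],"delta_rot": [0,0,0],"fingers": 0},{"linear": [0,0,-1],"delta_rot": [0,0,0],"fingers": 0},{"linear": [0,0,-1],"delta_rot": [0,0,0],"fingers": 0},{"linear": [0,0,0],"delta_rot": [0,0,0],"fingers": 0}])

```text
time: 20.5
ee_pos: [0.5074, -0.1964, 0.2798]
tcp_rot: [0.97, -0.245, 0.004, -0.001]
contact_force: [0.1, -1.2, -1.3]
width: 0.0437
grip_force: 0.0
```

```bash
python3 - <<'E'
from h import *
b=capture("side");s=state();print(s["ee_pos"],s["contact_force"],s["width"])
H=np.array([.5062,-.1957,0]);K=8
im=cv2.resize(b["img"][:,:,::-1],None,fx=K,fy=K,interpolation=3);im=cv2.convertScaleAbs(im,alpha=1.3)
raw=im.copy()
a=np.deg2rad(np.arange(0,361,5))
def pl(P,col):cv2.polylines(im,[np.round(((proj(b,P)+.5)*K)).astype(np.int32)],False,col,1)
pl(np.stack([H[0]+.027*np.cos(a),H[1]+.027*np.sin(a),0*a+.115],1),(0,0,255))
t=np.deg2rad(-26);d=np.array([np.cos(t),np.sin(t),0])*.023
for z,c in((.147,(0,255,0)),(.143,(255,0,0)),(.154,(255,0,255))):pl(np.array([H-d+[0,0,z],H+d+[0,0,z]]),c)
p=proj(b,[H+[0,0,.1]])[0]*K;x,y=int(p[0]),int(p[1])
cr=lambda q:q[y-260:y+260,x-200:x+200]
cv2.imwrite("pics/e.png",np.hstack([cr(raw),cr(im)]))
E
```

```text
[ 0.50645436 -0.195745    0.27761122] [-0.04114409 -0.00049563  0.0180759 ] 0.04331657437903395
```

View pics/e.png

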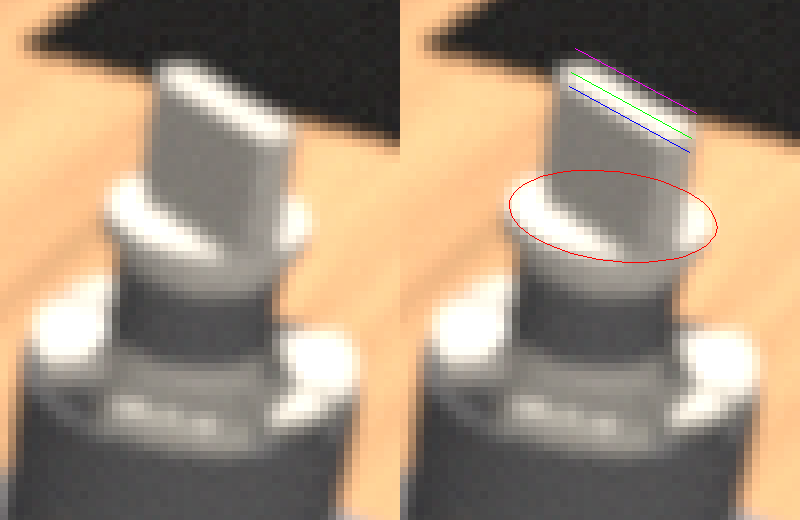

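The bar's top edge runs from (570,72) to (692,135) in the right panel. That fits the locked height of 147 mm and an angle a quarter turn from the slots, so I'll hand it in.

```bash
python3 -c "
from cell import ticket
print(ticket.finish_job())"
```

```text
the job is handed in; nothing more can be done
None
```

The cartridge is in the filter head: pushed down through the slots, turned clockwise to its stop and risen into its catch at the locked height. Wrist force readings stayed under 13 N, and I released it and handed in at about 20 s.

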